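# Hold a port block on the leak-test seal

## Robot

A 7-joint arm with a two-finger parallel gripper is mounted at the origin on a cart in front of the work surface, level with it; the furniture and walls round the work are solid. World frame = base frame: x ahead of the robot, y to its left, z up, the work surface at z = 0. Lengths are in m, angles in rad, forces in N, time in s.
With the tool pointing down it reaches from about 0.425 to 1.025 m from the base axis. Payload 9.4 kg.
Tool frame: the origin (TCP) lies midway between the tips of the shut fingers; the grasp point (between the pads) lies manip.grip_depth behind it (manip.grip_depth is the distance from the TCP to the grasp point, in m); z points along the fingers, y is the line along which they close (so a half turn about z gives the same grasp; the last joint's range is limited). The gripper opens to 85 mm and grips with 20 to 120 N. Pads are 22 mm wide; open, the fingers measure 114 mm over their backs; the gripper's body (76 mm by 85 mm) begins 54 mm behind the grasp point. The pads swing forward as they close: fully open they stand 13 mm farther back than shut.
Start: joints at [-1.183, 0.599, -0.003, 1.599, 0.002, 0.943, -0.08], TCP at [0.325, 0.648, 0.231] pointing down, gripper open.
Joint ranges: [-2.57, 2.57], [-0.35, 1.97], [-1.29, 1.29], [0.11, 2.56], [-1.05, 4.19], [0.11, 1.86], [-2.63, 2.63]. Speed limits (rad/s): [2.22, 2.22, 3.01, 3.01, 3.14, 3.14, 3.14].

## Interface

Orientations are given as a unit quaternion [x, y, z, w].
In Python, from rig import manip gives the robot as it stands.
- The arm moves only by the tool step_arm, never from a script. Its arguments are lists of equal length, an entry for each row: "turn": the turn, a rotation vector about the tool's x, y, z in degrees, a list of three; "dp": the shift along the tool's x, y, z in m, a list of three; "fingers": the finger opening in m, from 0 to 0.0854. In form: {"turn": [[wx, wy, wz], ...], "dp": [[dx, dy, dz], ...], "fingers": [fingers, ...]}. A call has 1 to 10 rows; each row is the pose to reach, as a shift and turn from the pose commanded when the call began, along the tool's axes at that moment; what a row does not reach only later rows make up. A row lasts 1/12 s, in which the tool goes at most 41.7 mm and 7.16 degrees, less where a joint would pass 70% of its speed; a pose out of reach is approached as far as the arm can. A call with a gripper value outside its range is refused whole. The fingers move at their own pace and stop on an object; "newtons" is the grip in N (left out, the last holds). Time passes only in rows, so rows that repeat a pose let the fingers close. It gives the time, the measured TCP pose, the force, the opening and the grip force at its end, in the units of the state.
- manip.read_state(): the state, without advancing time (a new reading comes with each control period).
- manip.get_image(name): name is "scene" or "top" or "wrist"; returns (picture, depth): 480x640x3 uint8, red, green, blue; 480x640 float32, m along the optical axis (not along the pixel's ray), 0 where there is no reading.
- manip.get_calibration(name): a dict with "camera_matrix" (3x3 intrinsics, pixels), "k1" (the pictures are not rectified: a ray, as slopes to the right and down, at radius r is drawn at 1 + k1 r^2 times it, then the intrinsics apply), "cam_to_world" (4x4, takes a point from camera to world coordinates). Camera axes: x right, y up, looking along -z (the intrinsics and any distortion apply to the point x, -y, -z); pixel columns grow to the right and rows downward; lengths in m; the calibration is good to about 2 mm. A picture is of the moment at which its call begins: read the wrist's pose just before it. get_calibration takes no time and is no camera call; for the wrist camera it gives the pose at the moment of the call.
- manip.hand_in(): hands the job in; it is judged then, once.
The state is a dict: "time": time; "joints": joint angles; "joint_vel": joint speeds; "joint_torque": joint torques, N m; "eef_pos": TCP position; "tool_rot": TCP orientation; "ft_force": force on the tool from outside, world axes, zero at the start; "moment": the same for the moment, N m; "grip_width": finger opening in m; "grip_force": force on a finger pad.
Only numpy, scipy, OpenCV 4.12 (cv2) and the standard library are available. Lean on these libraries where they do the work, as an engineer would, in place of code of your own. Each camera call takes 0.05 s, during which the arm holds its last target. There are 200 camera calls.

## Task

Set up the port block for its leak test: put the 10 mm dowel pin from the stand fully into the fixture's bore and let it go, so that the block will sit in line with the seal, then slide the block along the base plate so that the slot in its left foot takes the pin, and press its port face squarely against the sprung seal with a steady 12 N (8 to 16 N), not so hard that it bottoms on the fence. Finish while still holding it pressed like that, so that a colleague can start the two screws from behind the fence; leave everything else where it is.

Things in the scene. Friction and masses are not known exactly. Their poses are not given: they have to be found in the camera images.
- fixture: leak-test fixture: steel base plate 170x170x20 mm fixed flat on the bench, place and yaw differ each time. Origin: centre of the plate's underside; z up; x points roughly away from the robot, at the fence. Plate top (z = 20 mm) is free from x = -85 to +20 mm (at y beyond +-45 mm: to +85). Parts behind the fence are lower than it. A block resting on the plate drags on it with up to 4 N.
- bore (a point): mouth of the fixture's only dowel bore, in the plate's top face at x = +10, y = +56 mm of the fixture (left of the seal, clear of the fence's end); 11.4 mm wide with a 1.5 mm chamfer, upright, 18 mm deep. z up.
- seal: sprung seal: rubber-faced nozzle 26 mm across, axis along the fixture's x, 48 mm above the bench. Origin: centre of its front face, at rest 10 mm in front of the fence. Slides back along +x: 2 N to start, then 1.6 N per mm (8 N at 3.8 mm, 12 N at 6.3 mm, 16 N at 8.8 mm); at 10 mm it is flush with the solid fence. It pushes back a part let go. Its travel tells the true force.
- port_block: aluminium port block with two feet, loose, 0.24 to 0.39 kg, port face roughly away from the robot. Origin: centre of underside, z up. Body 44 (x) x 40 (y) x 52 mm high: grasp across the 40 mm. Port face x = +22 mm, port 28 mm up. Feet 10 mm thick, to y = +-73.5 mm, front edge x = +22 mm, each with a U-slot 13 mm wide, open to +x, centred at y = +-56 mm, back to x = -7 mm, mouth corners rounded.
- dowel_pin: the 10 mm dowel pin: steel, standing upright in the pin stand. Origin: centre of its foot, z up. Shank 10 mm thick and 40 mm long with a chamfered foot; above it, from 40 to 56 mm, a knurled round head 16 mm across to grip. About 50 g. It stands loosely in a 20 mm deep hole.
- thick_pin: the other pin in the stand, not wanted: same height but 12.2 mm shank (too thick for the bore) and a 22 mm head. Same origin. It stands in either of the two places.
- pin_stand: dark steel pin stand, fixed, 56 (x) by 100 (y) by 28 mm high with two holes 13 mm wide, 20 mm deep (floor 8 mm above the bench) at y = -25 and +25 mm. Origin: centre of its underside.
- steel_sleeve: bystander: turned steel sleeve, a short tube 53 mm across and 46 mm high, standing on end. Origin at the centre of its underside.
- ferrule_2: bystander: crimp ferrule, 30 mm round, 42 mm long, lying. Origin at the centre of its underside.
- coupler_1: bystander: plain metal quick coupler, 24x50x25 mm, lying. Origin at the centre of its underside.
- elbow_fitting: bystander: grey elbow fitting, 65x67x24 mm, lying. Origin at the centre of its underside.
- hex_nipple: bystander: brass hex nipple, 31x59x27 mm, lying. Origin at the centre of its underside.
- die_piece: bystander: single dark crimping die segment, 44x23x42 mm. Origin at the centre of its underside.
- fence: the fixture's upright steel fence, fixed on the plate: 80 mm wide (y -40 to 40 mm), 58 mm high over the plate, 12 mm thick, its face at x = +30 mm, square to x. Origin: on the plate's top, 20 mm above the fixture's origin; same axes. The seal stands out of its middle.

How it is judged:
By the outcome, as a careful person would: the job done as asked, in the order asked, and still so for the second after the job is handed in, while the arm keeps its last pose, push and grip.
It also fails if it takes over 72 s, if anything falls off the work surface, if the arm or the gripper's body presses on something with over 40 N, if the wrist force passes 120 N, or if a joint passes its speed limit or range.

## Working session

There is one attempt and no reset: what is moved stays moved. The work goes in short steps, Python scripts to look and compute and a tool call to move; the robot and the scene stay as the last step left them, time stands still between calls to the robot, and variables do not carry over. Pictures are saved under pics/ and viewed, at most 11 in all, crops included, and the job is handed in when it is done.

Besides the shell and the picture viewer there is one more tool, called after "Emit:" in YAML: its name, and indented under it one key for each argument. step_arm: Moves the arm, as the interface text tells. Its arguments: {"type":"object","properties":{"turn":{"type":"array","items":{"type":"array","items":{"type":"number"}}},"dp":{"type":"array","items":{"type":"array","items":{"type":"number"}}},"fingers":{"type":"array","items":{"type":"number"}},"newtons":{"type":"number"}},"required":["turn","dp","fingers"]}

```bash
mkdir -p pics; ls
cat > h.py <<'E'
import numpy as np, cv2
from rig import manip
from scipy.spatial.transform import Rotation as R
def grab(n,f=None):
    c=manip.get_calibration(n); im,d=manip.get_image(n)
    np.savez(f'pics/{f or n}.npz',im=im,d=d,K=c['camera_matrix'],k1=c['k1'],T=c['cam_to_world'])
    cv2.imwrite(f'pics/{f or n}.png',im[:,:,::-1]); return im,d,c
def load(f): return np.load(f'pics/{f}.npz')
def cloud(f):
    c=load(f);d=c['d'];K=np.array(c['K']);k=float(c['k1']);v,u=np.mgrid[:480,:640].astype(float)
    p=cv2.undistortPoints(np.stack([u,v],-1).reshape(-1,1,2),K,np.array([k,0,0,0,0.])).reshape(480,640,2)
    P=np.stack([p[...,0]*d,-p[...,1]*d,-d],-1); T=c['T']
    W=P@T[:3,:3].T+T[:3,3]; W[d<=0]=np.nan; return W
def pix2plane(f,uv,z):
    c=load(f);K=np.array(c['K']);k=float(c['k1']);T=c['T']
    p=cv2.undistortPoints(np.array(uv,float).reshape(-1,1,2),K,np.array([k,0,0,0,0.])).reshape(-1,2)
    r=np.c_[p[:,0],-p[:,1],-np.ones(len(p))]@T[:3,:3].T
    s=(z-T[2,3])/r[:,2]; return T[:3,3]+r*s[:,None]
E
python3 - <<'E'
from h import *
for n in('scene','top','wrist'):grab(n)
s=manip.read_state();print(s,manip.grip_depth)
t=load('top');print(t['K'],t['k1'],t['T'],load('wrist')['T'])
E
```

```text
pics
{'time': 0.15, 'joints': array([-1.18270564,  0.59991757, -0.00251941,  1.59992983,  0.00177209,
        0.94290656, -0.07977437]), 'joint_vel': array([ 0.00118404, -0.00180633, -0.00109177, -0.00235916, -0.00135939,
       -0.00053405, -0.00029545]), 'joint_torque': array([ 3.78332916e-03, -7.76989532e+01,  1.56708252e+00, -2.58235145e+01,
        1.25306580e-02,  6.68864872e-03, -1.44299480e-05]), 'eef_pos': array([0.32482865, 0.64777275, 0.23063868]), 'tool_rot': array([ 2.30285857e-01,  9.73122854e-01, -5.73612618e-04, -8.29057656e-05]), 'ft_force': array([0.01893649, 0.70685388, 0.27298797]), 'moment': array([-0.01014583, -0.00709612, -0.06344954]), 'grip_force': 0.0, 'grip_width': 0.08574417374724652} 0.0187
[[456.04009037   0.         315.81158289]
 [  0.         456.04009037 237.59520964]
 [  0.           0.           1.        ]] -0.014659326550057682 [[ 0.02129289  0.98751763 -0.15606262  0.38539651]
 [-0.99957527  0.01792108 -0.02298091 -0.01638775]
 [-0.01989725  0.15648567  0.98747979  1.06023651]
 [ 0.          0.          0.          1.        ]] [[ 0.44767564 -0.86343451 -0.2325239   0.26521768]
 [ 0.8941942   0.43175003  0.11835807  0.67882504]
 [-0.00180224 -0.26090755  0.96536211  0.37234394]
 [ 0.          0.          0.          1.        ]]
```

View pics/top.png

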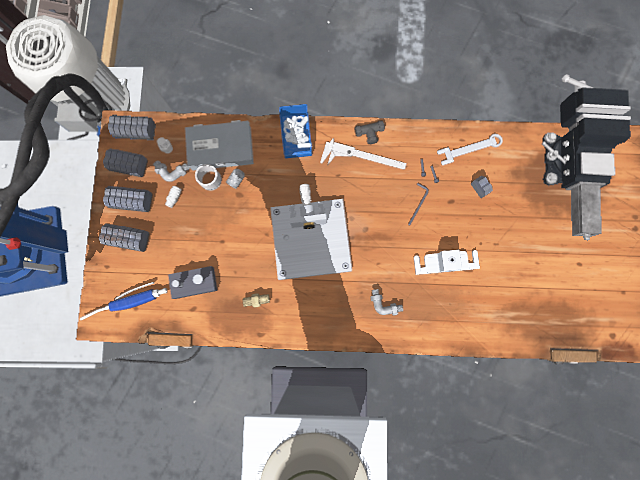

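View pics/scene.png

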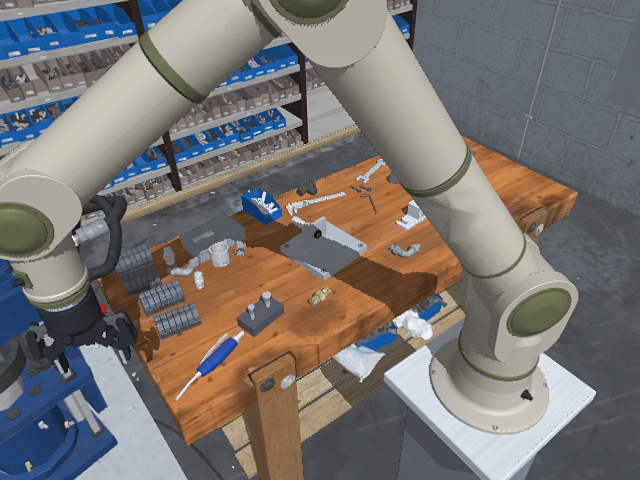

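The top view shows the stand at about (192,282) with its two pins, the fixture at about (312,238) and the block at about (447,262). I'll enlarge these.

Run:
```python
from h import *
c=load('top');im=c['im'][:,:,::-1]
def crop(x,y,w,h,s): return cv2.resize(im[y:y+h,x:x+w],None,fx=s,fy=s,interpolation=cv2.INTER_CUBIC)
A=crop(262,180,100,100,4)   # 400x400
B=crop(160,255,67,50,6) #402x300
C=crop(405,230,80,50,5) #400x250
o=np.zeros((560,802,3),np.uint8);o[:400,:400]=A;o[:300,400:802]=B;o[300:550,400:800]=C
cv2.imwrite('pics/crop1.png',o[:,:800])
W=cloud('top')
for n,(x0,x1,y0,y1) in dict(stand=(165,220,262,302),block=(410,485,245,278)).items():
    P=W[y0:y1,x0:x1].reshape(-1,3);P=P[np.isfinite(P[:,2])]
    print(n,np.histogram(P[:,2],bins=np.arange(-.01,.08,.005)))
for uv in [(177,282),(199,274),(447,258),(300,255),(188,290),(345,300)]: print(uv,W[uv[1],uv[0]])
```

```text
stand (array([ 15, 655, 361,  27,  25,  21, 128, 728,  84,   1,   1,   4,   6,
        18, 102,  20,   0]), array([-0.01 , -0.005,  0.   ,  0.005,  0.01 ,  0.015,  0.02 ,  0.025,
        0.03 ,  0.035,  0.04 ,  0.045,  0.05 ,  0.055,  0.06 ,  0.065,
        0.07 ,  0.075]))
block (array([ 22, 797, 535, 427, 227,  10,  19,  13,  16,  16,  13,  84, 277,
        10,   0,   0,   0]), array([-0.01 , -0.005,  0.   ,  0.005,  0.01 ,  0.015,  0.02 ,  0.025,
        0.03 ,  0.035,  0.04 ,  0.045,  0.05 ,  0.055,  0.06 ,  0.065,
        0.07 ,  0.075]))
(177, 282) [0.43873419 0.3099598  0.06233505]
(199, 274) [0.4574578  0.26291428 0.06016964]
(447, 258) [ 0.50435158 -0.28436641  0.05153971]
(300, 255) [0.50858927 0.04325856 0.02056332]
(188, 290) [0.42316659 0.29592524 0.02427447]
(345, 300) [ 0.40871673 -0.06195295  0.00138594]
```

View pics/crop1.png

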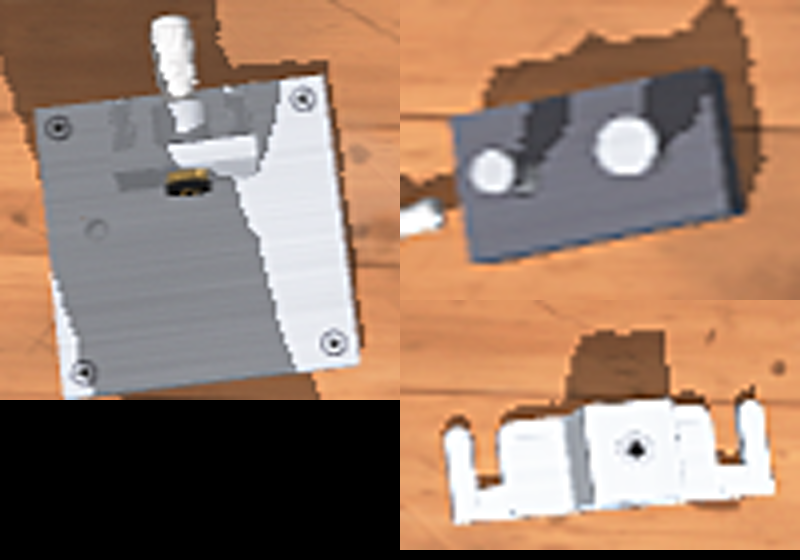

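```bash
cat >> h.py <<'E'
def go(p,yaw_y):
    """tool-frame dp and turn(z deg) from the measured pose to TCP p, tool down, tool y along world angle yaw_y (deg, mod 180)"""
    s=manip.read_state();r=R.from_quat(s['tool_rot']);t=np.radians(yaw_y)
    best=None
    for k in(0,np.pi):
        y=np.array([np.cos(t+k),np.sin(t+k),0]);z=np.array([0,0,-1.]);G=R.from_matrix(np.c_[np.cross(y,z),y,z])
        w=np.degrees((r.inv()*G).as_rotvec())
        if best is None or np.linalg.norm(w)<np.linalg.norm(best):best=w
    dp=r.inv().apply(np.array(p)-s['eef_pos'])
    print('dp',dp.round(4),'turn',best.round(2),'rows',np.linalg.norm(dp)/.0417,np.linalg.norm(best)/7.16,'j',s['joints'].round(2))
E
python3 - <<'E'
from h import *
A=lambda x,y:((x+.5)/4-.5+262,(y+.5)/4-.5+180)
B=lambda x,y:((x-400+.5)/6-.5+160,(y+.5)/6-.5+255)
f=pix2plane('top',[A(36,110),A(325,75),A(358,363),A(65,398)],.02)
print('fix',f,'c',f.mean(0))
ang=lambda v:np.degrees(np.arctan2(v[1],v[0]))
for a,b in((0,1),(1,2),(2,3),(3,0)):print(np.linalg.norm(f[a]-f[b]),ang(f[b]-f[a]))
print('bore px',pix2plane('top',[A(96,229)],.02))
p=pix2plane('top',[B(493,171),B(627,146)],.064);print('pins',p,ang(p[0]-p[1]),np.linalg.norm(p[0]-p[1]))
W=cloud('top')[245:278,410:485].reshape(-1,3)
for lo,hi in((.045,.06),(.004,.06)):
    m=(W[:,2]>lo)&(W[:,2]<hi);print('block',cv2.minAreaRect(W[m,:2].astype(np.float32)))
go([*p[0,:2],.20],ang(p[0]-p[1])+90)
E
```

```text
fix [[ 0.62004789  0.11509341  0.02      ]
 [ 0.64382153 -0.05351524  0.02      ]
 [ 0.47557945 -0.07433626  0.02      ]
 [ 0.45232166  0.09232796  0.02      ]] c [0.54794263 0.01989247 0.02      ]
0.17027643142852444 -81.97426282600824
0.16952554603475134 -172.94515799239383
0.16827919323402468 97.94425354632097
0.16926415031760764 7.729508999382762
bore px [[0.55021612 0.07770389 0.02      ]]
pins [[0.43618779 0.31349638 0.064     ]
 [0.44633096 0.26468577 0.064     ]] 101.73936550716239 0.049853388277236836
block ((0.5011160373687744, -0.2935456335544586), (0.04418470710515976, 0.040986090898513794), 6.398411750793457)
block ((0.500531792640686, -0.29631978273391724), (0.06215575337409973, 0.15419542789459229), 0.0821860283613205)
dp [-0.2494 -0.2489  0.031 ] turn [-6.000e-02  4.000e-02  5.163e+01] rows 8.481220529179172 7.211294114781958 j [-1.18  0.6  -0.    1.6   0.    0.94 -0.08]
```

Emit:
step_arm:
  turn:
    - [0, 0, 51.6]
    - [0, 0, 51.6]
    - [0, 0, 51.6]
    - [0, 0, 51.6]
    - [0, 0, 51.6]
    - [0, 0, 51.6]
    - [0, 0, 51.6]
    - [0, 0, 51.6]
    - [0, 0, 51.6]
    - [0, 0, 51.6]
  dp:
    - [-0.2494, -0.2489, 0.06]
    - [-0.2494, -0.2489, 0.06]
    - [-0.2494, -0.2489, 0.06]
    - [-0.2494, -0.2489, 0.06]
    - [-0.2494, -0.2489, 0.06]
    - [-0.2494, -0.2489, 0.06]
    - [-0.2494, -0.2489, 0.06]
    - [-0.2494, -0.2489, 0.06]
    - [-0.2494, -0.2489, 0.06]
    - [-0.2494, -0.2489, 0.06]
  fingers: [0.036, 0.036, 0.036, 0.036, 0.036, 0.036, 0.036, 0.036, 0.036, 0.036]

```text
time: 0.98
eef_pos: [0.4377, 0.3075, 0.1707]
tool_rot: [0.634, 0.774, -0.002, 0.001]
ft_force: [0.8, -0.3, -0.6]
grip_width: 0.0357
grip_force: 0.0
```

Run:
```python
from h import *
grab('wrist','w1');s=manip.read_state();print(s['eef_pos'],s['grip_width'],s['joint_vel'])
W=cloud('w1');m=(W[...,2]>.055)&(W[...,2]<.075)
n,l,st,c=cv2.connectedComponentsWithStats(m.astype(np.uint8))
for i in range(1,n):
    if st[i,4]>80:
        q=W[l==i];print(c[i],st[i],q.mean(0))
        (x,y),r=cv2.minEnclosingCircle(np.argwhere(l==i)[:,::-1].astype(np.float32))
        print(pix2plane('w1',[(x,y),(x+r,y)],.064))
```

```text
[0.43716633 0.31070731 0.1710714 ] 0.036059813503845496 [-0.04511012  0.00545141 -0.04290927 -0.04183049 -0.00971576  0.00607409
 -0.02492848]
[322.30855019 225.28066914] [310 212  26  27 538] [0.43682425 0.31583582 0.06262416]
[[0.43674199 0.31625202 0.064     ]
 [0.44492636 0.31790333 0.064     ]]
[323.31910112 296.59213483] [307 279  34  35 890] [0.44728126 0.2677108  0.06253274]
[[0.44731235 0.26861775 0.064     ]
 [0.45867328 0.27090746 0.064     ]]
```

View pics/w1.png

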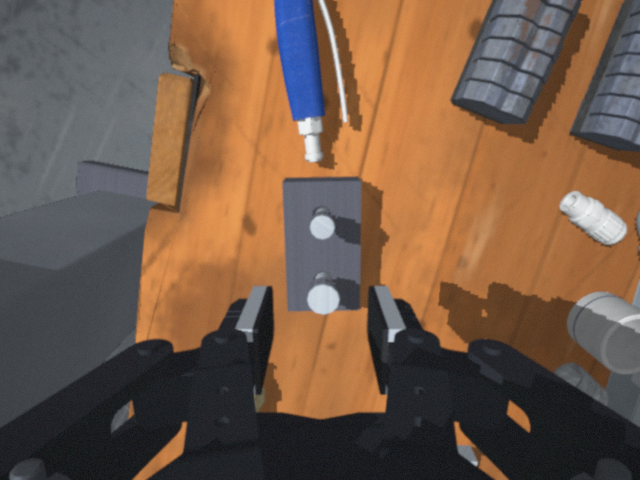

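The wrist view shows the thin pin's head at (322,226), the thick one's at (323,297), and the stand square to the fingers. The arm hadn't fully settled, so I'll measure again.

```bash
cat >> h.py <<'E'
def heads(f):
    W=cloud(f);m=(W[...,2]>.055)&(W[...,2]<.072)
    n,l,st,c=cv2.connectedComponentsWithStats(m.astype(np.uint8))
    for i in range(1,n):
        if 80<st[i,4]<4000:
            (x,y),r=cv2.minEnclosingCircle(np.argwhere(l==i)[:,::-1].astype(np.float32))
            print(c[i],st[i],W[l==i].mean(0),pix2plane(f,[(x,y)],.064))
E
python3 - <<'E'
from h import *
grab('wrist','w0');grab('wrist','w2');s=manip.read_state();print(s['eef_pos'],s['joint_vel'].round(3))
heads('w2')
go([.4366,.3145,.06],11.8)
E
```

```text
[0.43641497 0.31434083 0.1713629 ] [-0.023  0.003 -0.013 -0.011 -0.001  0.001 -0.   ]
[321.91353383 233.90601504] [310 221  25  27 532] [0.43681726 0.315921   0.06255548] [[0.4366451  0.31636899 0.064     ]]
[322.592719   304.52787258] [307 287  33  35 879] [0.44731128 0.26770878 0.06259011] [[0.44704604 0.26864    0.064     ]]
dp [1.000e-04 2.000e-04 1.114e-01] turn [ 0.01 -0.03 -0.03] rows 2.670579558915007 0.006435300843421499 j [-0.88  0.47  0.22  2.1  -0.17  0.6  -0.34]
```

Emit:
step_arm:
  turn:
    - [0, 0, 0]
    - [0, 0, 0]
    - [0, 0, 0]
    - [0, 0, 0]
    - [0, 0, 0]
    - [0, 0, 0]
    - [0, 0, 0]
    - [0, 0, 0]
    - [0, 0, 0]
    - [0, 0, 0]
  dp:
    - [0.001, 0, 0.04]
    - [0.001, 0, 0.08]
    - [0.001, 0, 0.105]
    - [0.001, 0, 0.125]
    - [0.001, 0, 0.1335]
    - [0.001, 0, 0.1335]
    - [0.001, 0, 0.1335]
    - [0.001, 0, 0.1335]
    - [0.001, 0, 0.1335]
    - [0.001, 0, 0.1335]
  fingers: [0.036, 0.036, 0.036, 0.036, 0.036, 0.036, 0.036, 0.01, 0.01, 0.01]
  newtons: 40

```text
time: 1.97
eef_pos: [0.4367, 0.3155, 0.0391]
tool_rot: [0.631, 0.776, 0.001, 0.0]
ft_force: [-0.2, 0.1, 4.1]
grip_width: 0.0145
grip_force: 38.9
```

Emit:
step_arm:
  turn:
    - [0, 0, 0]
    - [0, 0, 0]
    - [0, 0, 0]
    - [0, 0, 0]
  dp:
    - [0, 0, 0]
    - [0, 0, 0]
    - [0, 0, 0]
    - [0, 0, 0]
  fingers: [0.01, 0.01, 0.01, 0.01]

```text
time: 2.3
eef_pos: [0.4368, 0.3154, 0.0389]
tool_rot: [0.631, 0.776, 0.001, 0.0]
ft_force: [-0.5, 0.5, 8.5]
grip_width: 0.0144
grip_force: 39.2
```

Emit:
step_arm:
  turn:
    - [0, 0, 0]
    - [0, 0, 0]
    - [0, 0, 0]
    - [0, 0, 0]
    - [0, 0, 0]
    - [0, 0, 0]
    - [0, 0, 0]
    - [0, 0, 0]
  dp:
    - [0, 0, -0.01]
    - [0, 0, -0.02]
    - [0, 0, -0.04]
    - [0, 0, -0.07]
    - [0, 0, -0.1]
    - [0, 0, -0.12]
    - [0, 0, -0.12]
    - [0, 0, -0.12]
  fingers: [0.01, 0.01, 0.01, 0.01, 0.01, 0.01, 0.01, 0.01]

```text
time: 2.97
eef_pos: [0.4365, 0.3152, 0.1597]
tool_rot: [0.631, 0.776, 0.002, 0.0]
ft_force: [-0.1, 0.4, -0.2]
grip_width: 0.0145
grip_force: 39.1
```

Run:
```python
from h import *
grab('wrist','x');grab('wrist','w3');s=manip.read_state();print(s['eef_pos'],s['tool_rot'],s['grip_width'],s['joint_vel'].round(3))
im=cv2.imread('pics/w3.png')
cv2.imwrite('pics/w3c.png',cv2.resize(im[200:400,200:440],None,fx=3,fy=3,interpolation=cv2.INTER_CUBIC))
W=cloud('w3')
for y in range(250,400,10):print(y,W[y,322])
```

```text
[0.43573096 0.31460045 0.15779304] [ 6.30833079e-01  7.75918560e-01 -8.93735384e-05 -7.73057416e-05] 0.014264365288366105 [ 0.005  0.021 -0.004  0.005 -0.    -0.002 -0.001]
250 [0.43994833 0.30083633 0.02747726]
260 [0.44139871 0.29391514 0.02863832]
270 [0.44300795 0.28629188 0.02788368]
280 [0.43544167 0.31927937 0.13630134]
290 [0.43546854 0.31886941 0.14668476]
300 [0.43541959 0.31882923 0.1567197 ]
310 [0.43461021 0.32222705 0.17314386]
320 [0.43461529 0.32200847 0.1803129 ]
330 [0.43518722 0.31925061 0.18186132]
340 [0.43585702 0.31605181 0.1825373 ]
350 [0.43651641 0.31289965 0.18332295]
360 [0.43744861 0.30850695 0.18208852]
370 [ 0.46392601  0.18773333 -0.00068892]
380 [ 0.46613687  0.17726857 -0.00185302]
390 [ 0.4682194   0.16738204 -0.00184845]
```

View pics/w3c.png

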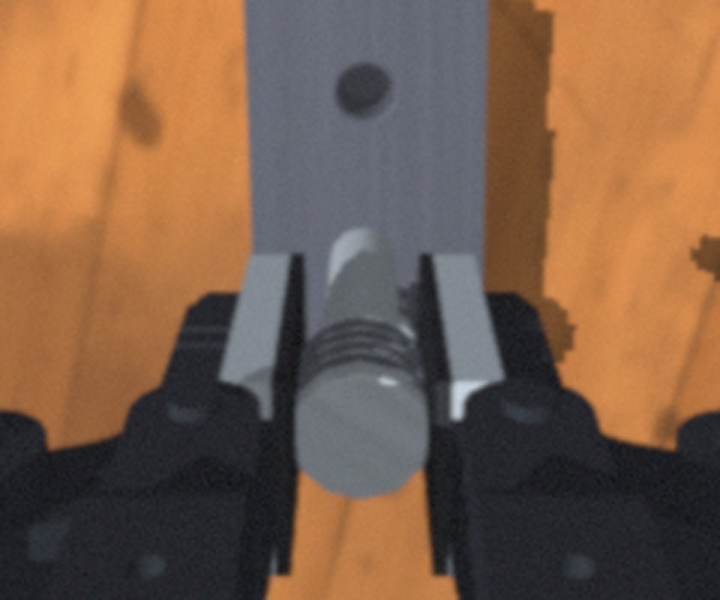

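The pin is held upright at the right height, with its head's top centred near crop (362,433) (full image about (320,344)) and its empty hole at about (320,230). Next I go above the bore.

Run:
```python
from h import *
p=pix2plane('w3',[(200+362/3,200+433/3)],.1828);s=manip.read_state()
print(p,s['eef_pos'])
print(R.from_quat(s['tool_rot']).inv().apply(p[0]-s['eef_pos']))
go([.551,.068,.12],7.7)
```

```text
[[0.43572462 0.31455447 0.1828    ]] [0.43573096 0.31460045 0.15779304]
[-4.35394080e-05 -2.14963708e-05 -2.50069547e-02]
dp [-0.2649  0.0625  0.0378] turn [-0.01  0.    4.08] rows 6.590451944920776 0.569385062670226 j [-0.88  0.49  0.22  2.11 -0.19  0.56 -0.33]
```

Emit:
step_arm:
  turn:
    - [0, 0, 1]
    - [0, 0, 2]
    - [0, 0, 3]
    - [0, 0, 4.1]
    - [0, 0, 4.1]
    - [0, 0, 4.1]
    - [0, 0, 4.1]
    - [0, 0, 4.1]
    - [0, 0, 4.1]
    - [0, 0, 4.1]
  dp:
    - [-0.035, 0.0085, 0]
    - [-0.07, 0.017, 0]
    - [-0.105, 0.025, 0]
    - [-0.14, 0.033, 0]
    - [-0.175, 0.042, 0.01]
    - [-0.21, 0.05, 0.02]
    - [-0.24, 0.057, 0.03]
    - [-0.26, 0.0615, 0.038]
    - [-0.265, 0.0625, 0.038]
    - [-0.265, 0.0625, 0.038]
  fingers: [0.01, 0.01, 0.01, 0.01, 0.01, 0.01, 0.01, 0.01, 0.01, 0.01]

```text
time: 3.9
eef_pos: [0.551, 0.0659, 0.1184]
tool_rot: [0.66, 0.752, -0.001, -0.001]
ft_force: [0.8, 1.4, -0.5]
grip_width: 0.0141
grip_force: 39.1
```

Run:
```python
from h import *
for i in range(4):grab('wrist','x')
grab('wrist','w4');s=manip.read_state();print(s['eef_pos'],s['tool_rot'],s['grip_width'],s['joint_vel'].round(3))
im=cv2.imread('pics/w4.png')
cv2.imwrite('pics/w4c.png',cv2.resize(im[160:360,200:440],None,fx=3,fy=3,interpolation=cv2.INTER_CUBIC))
print(load('w4')['T'])
```

```text
[0.55094808 0.06978083 0.11992151] [ 6.57329378e-01  7.53603341e-01  1.65702941e-04 -2.56091810e-04] 0.014752292731463928 [-0.002 -0.003  0.005 -0.002 -0.    -0.001  0.003]
[[ 9.90686647e-01 -1.31573275e-01 -3.50491063e-02  5.41151716e-01]
 [ 1.36160918e-01  9.56517040e-01  2.57944482e-01  1.36301950e-01]
 [-4.13532830e-04 -2.60314473e-01  9.65523798e-01  2.61659671e-01]
 [ 0.00000000e+00  0.00000000e+00  0.00000000e+00  1.00000000e+00]]
```

View pics/w4c.png

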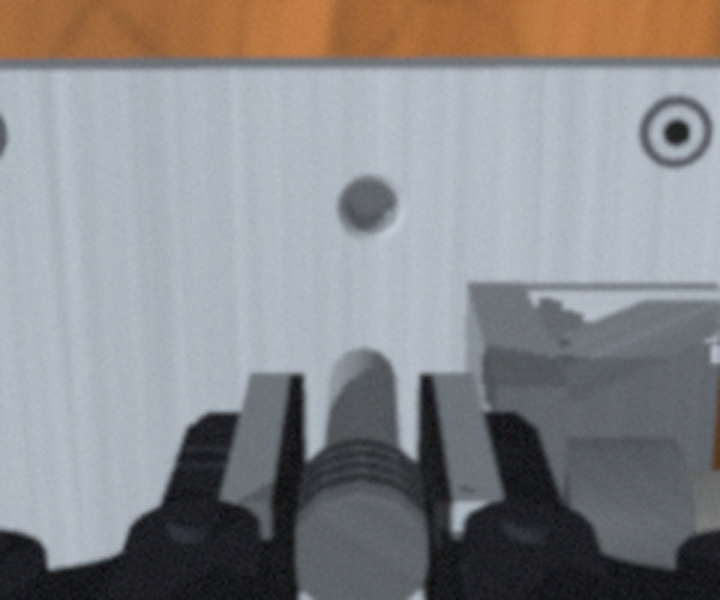

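The chamfer ring of the bore is centred at crop (369,206), that is about (322.7,228.3). The plate's left edge is horizontal at crop row 64, so the yaw is right.

Run:
```python
from h import *
b=pix2plane('w4',[(322.7,228.3)],.02)[0]
W=cloud('w4');print(b,W[240,300],W[200,330])
e=pix2plane('w4',[(210,160+64/3-.5),(430,160+65/3-.5)],.02);print(e,np.degrees(np.arctan2(*(e[1]-e[0])[[1,0]])))
f=pix2plane('w4',[(200+364/3,160+349/3)],.089);print('foot rim',f)
go([b[0],b[1],.10],7.7)
go([b[0],b[1],.033],7.7)
```

```text
[0.55061172 0.0786121  0.02      ] [0.53761311 0.06904496 0.01925145] [0.55257859 0.09669077 0.01977015]
[[0.47934354 0.09850481 0.02      ]
 [0.6105885  0.11634725 0.02      ]] 7.741761121934874
foot rim [[0.5504026  0.07265213 0.089     ]]
dp [0.0088 0.0009 0.0199] turn [-0.01 -0.03  0.11] rows 0.5226338333033811 0.01571730975563819 j [-0.35  0.56  0.17  2.09 -0.19  0.5   0.1 ]
dp [0.0087 0.0009 0.0869] turn [-0.01 -0.03  0.11] rows 2.0951951888809752 0.01571730975563819 j [-0.35  0.56  0.17  2.09 -0.19  0.5   0.1 ]
```

Emit:
step_arm:
  turn:
    - [0, 0, 0.1]
    - [0, 0, 0.1]
    - [0, 0, 0.1]
    - [0, 0, 0.1]
    - [0, 0, 0.1]
    - [0, 0, 0.1]
    - [0, 0, 0.1]
    - [0, 0, 0.1]
  dp:
    - [0.0088, 0.0009, 0.015]
    - [0.0088, 0.0009, 0.035]
    - [0.0088, 0.0009, 0.05]
    - [0.0088, 0.0009, 0.06]
    - [0.0088, 0.0009, 0.064]
    - [0.0088, 0.0009, 0.066]
    - [0.0088, 0.0009, 0.068]
    - [0.0088, 0.0009, 0.07]
  fingers: [0.01, 0.01, 0.01, 0.01, 0.01, 0.01, 0.01, 0.01]

```text
time: 4.82
eef_pos: [0.5515, 0.0771, 0.0503]
tool_rot: [0.659, 0.752, 0.0, 0.0]
ft_force: [0.5, 1.0, -0.3]
grip_width: 0.0141
grip_force: 39.1
```

Emit:
step_arm:
  turn:
    - [0, 0, 0]
    - [0, 0, 0]
    - [0, 0, 0]
    - [0, 0, 0]
  dp:
    - [0, 0, 0.001]
    - [0, 0, 0.002]
    - [0, 0, 0.003]
    - [0, 0, 0.003]
  fingers: [0.01, 0.01, 0.01, 0.01]

```text
time: 5.15
eef_pos: [0.5515, 0.0773, 0.047]
tool_rot: [0.659, 0.752, 0.0, 0.0]
ft_force: [1.2, 2.0, 0.0]
grip_width: 0.0142
grip_force: 39.0
```

Emit:
step_arm:
  turn:
    - [0, 0, 0]
    - [0, 0, 0]
    - [0, 0, 0]
    - [0, 0, 0]
    - [0, 0, 0]
    - [0, 0, 0]
    - [0, 0, 0]
    - [0, 0, 0]
  dp:
    - [0.0003, 0, 0.002]
    - [0.0005, 0, 0.004]
    - [0.0005, 0, 0.006]
    - [0.0005, 0, 0.008]
    - [0.0005, 0, 0.01]
    - [0.0005, 0, 0.012]
    - [0.0005, 0, 0.013]
    - [0.0005, 0, 0.013]
  fingers: [0.01, 0.01, 0.01, 0.01, 0.01, 0.01, 0.01, 0.01]

```text
time: 5.82
eef_pos: [0.5512, 0.0776, 0.0335]
tool_rot: [0.659, 0.752, 0.0, 0.0]
ft_force: [1.7, 3.5, -2.5]
grip_width: 0.0145
grip_force: 38.9
```

Emit:
step_arm:
  turn:
    - [0, 0, 0]
    - [0, 0, 0]
    - [0, 0, 0]
    - [0, 0, 0]
  dp:
    - [0, 0, 0.0005]
    - [0, 0, 0.001]
    - [0, 0, 0.0015]
    - [0, 0, 0.0015]
  fingers: [0.01, 0.01, 0.01, 0.01]

```text
time: 6.15
eef_pos: [0.5513, 0.0775, 0.0329]
tool_rot: [0.659, 0.752, 0.0, 0.0]
ft_force: [-0.5, 3.6, 8.7]
grip_width: 0.0142
grip_force: 39.9
```

Emit:
step_arm:
  turn:
    - [0, 0, 0]
    - [0, 0, 0]
    - [0, 0, 0]
    - [0, 0, 0]
    - [0, 0, 0]
    - [0, 0, 0]
    - [0, 0, 0]
    - [0, 0, 0]
    - [0, 0, 0]
    - [0, 0, 0]
  dp:
    - [0, 0, -0.0005]
    - [0, 0, -0.0005]
    - [0, 0, -0.0005]
    - [0, 0, -0.0005]
    - [0, 0, -0.01]
    - [0, 0, -0.03]
    - [0, 0, -0.06]
    - [0, 0, -0.1]
    - [0, 0, -0.11]
    - [0, 0, -0.11]
  fingers: [0.03, 0.036, 0.036, 0.036, 0.036, 0.036, 0.036, 0.036, 0.036, 0.036]

```text
time: 6.98
eef_pos: [0.5527, 0.0776, 0.146]
tool_rot: [0.659, 0.752, 0.002, 0.002]
ft_force: [0.6, -0.1, 0.1]
grip_width: 0.0359
grip_force: 0.0
```

Run:
```python
from h import *
for i in range(2):grab('wrist','x')
grab('wrist','w5');s=manip.read_state();print(s['eef_pos'])
W=cloud('w5');m=(W[...,2]>.048)&(W[...,2]<.064)
n,l,st,c=cv2.connectedComponentsWithStats(m.astype(np.uint8))
for i in range(1,n):
    if st[i,4]>100:
        q=W[l==i];print(c[i],st[i],q.mean(0),np.percentile(q[:,2],[5,50,95]))
cc=R.from_euler('z',6.4,degrees=True)
go([.501,-.2935,.20],96.4)
```

```text
[0.55051327 0.07745127 0.14188763]
[324.11269841 241.44761905] [311 227  28  29 630] [0.55230572 0.08183798 0.056491  ] [0.05269625 0.05696788 0.05819677]
[360.44844125 303.33333333] [ 337  268   64   79 1251] [0.57986184 0.04508109 0.05589482] [0.04890087 0.05652387 0.06259689]
[458.92121755 324.56266786] [ 410  304   88   42 2234] [0.64413785 0.03888251 0.05561222] [0.04952851 0.05631422 0.05925278]
dp [-0.3612 -0.0981 -0.058 ] turn [-3.000e-02 -3.000e-02 -8.882e+01] rows 9.082160572601966 12.404547899515112 j [-0.37  0.53  0.19  2.08 -0.18  0.55  0.08]
```

Emit:
step_arm:
  turn:
    - [0, 0, 7]
    - [0, 0, 14]
    - [0, 0, 21]
    - [0, 0, 28]
    - [0, 0, 35]
    - [0, 0, 42]
    - [0, 0, 49]
    - [0, 0, 56]
    - [0, 0, 63]
    - [0, 0, 70]
  dp:
    - [-0.028, -0.0075, -0.01]
    - [-0.056, -0.015, -0.02]
    - [-0.084, -0.023, -0.03]
    - [-0.112, -0.03, -0.04]
    - [-0.14, -0.038, -0.05]
    - [-0.168, -0.0455, -0.055]
    - [-0.196, -0.053, -0.055]
    - [-0.224, -0.061, -0.055]
    - [-0.252, -0.068, -0.055]
    - [-0.28, -0.076, -0.055]
  fingers: [0.07, 0.07, 0.07, 0.07, 0.07, 0.07, 0.07, 0.07, 0.07, 0.07]

```text
time: 7.97
eef_pos: [0.5117, -0.2112, 0.1959]
tool_rot: [0.972, 0.235, -0.001, -0.0]
ft_force: [0.2, -0.1, -0.5]
grip_width: 0.07
grip_force: 0.0
```

Run:
```python
from h import *
go([.498,-.2935,.19],96.4)
```

```text
dp [-0.0498  0.0669  0.0059] turn [-0.05  0.14 20.84] rows 2.005571490551275 2.9100928813831035 j [-0.11  0.5   0.57  2.05 -0.41  0.71 -0.37]
```

Emit:
step_arm:
  turn:
    - [0, 0, 7]
    - [0, 0, 14]
    - [0, 0, 21]
    - [0, 0, 21]
    - [0, 0, 21]
    - [0, 0, 21]
    - [0, 0, 21]
  dp:
    - [-0.015, 0.022, 0]
    - [-0.035, 0.045, 0]
    - [-0.05, 0.067, 0.006]
    - [-0.05, 0.067, 0.006]
    - [-0.05, 0.067, 0.006]
    - [-0.05, 0.067, 0.006]
    - [-0.05, 0.067, 0.006]
  fingers: [0.07, 0.07, 0.07, 0.07, 0.07, 0.07, 0.07]

```text
time: 8.55
eef_pos: [0.4993, -0.2914, 0.1905]
tool_rot: [0.998, 0.059, -0.001, -0.001]
ft_force: [0.6, -0.2, -1.0]
grip_width: 0.07
grip_force: 0.0
```

Run:
```python
from h import *
for i in range(3):grab('wrist','x')
grab('wrist','w6');s=manip.read_state();print(s['eef_pos'],s['tool_rot'],s['joints'].round(2),s['joint_vel'].round(3))
W=cloud('w6');m=(W[...,2]>.044)&(W[...,2]<.06)
n,l,st,c=cv2.connectedComponentsWithStats(m.astype(np.uint8))
for i in range(1,n):
    if st[i,4]>300:
        q=W[l==i];print(c[i],st[i],np.median(q[:,2]),cv2.minAreaRect(q[:,:2].astype(np.float32)))
m=(W[...,2]>.005)&(W[...,2]<.014)
n,l,st,c=cv2.connectedComponentsWithStats(m.astype(np.uint8))
for i in range(1,n):
    if st[i,4]>300:
        q=W[l==i];print(c[i],st[i],np.median(q[:,2]),q.mean(0),cv2.minAreaRect(q[:,:2].astype(np.float32)))
```

```text
[ 0.49960889 -0.29180708  0.19131298] [ 9.98306112e-01  5.81796340e-02  9.12310371e-05 -1.71334639e-04] [-0.01  0.55  0.66  2.01 -0.49  0.74 -0.5 ] [ 0.003 -0.002  0.004 -0.002  0.002 -0.001 -0.003]
[325.96110114 218.99521245] [ 298  189   57   61 3342] 0.05126496019617985 ((0.5027509927749634, -0.29401570558547974), (0.0439496673643589, 0.040011629462242126), 6.537818431854248)
[ 41.56282383 103.15479275] [  21    0   43  212 1544] 0.00955931916294514 [ 0.55985229 -0.06318136  0.00957369] ((0.5560693740844727, -0.06357474625110626), (0.16082221269607544, 0.0035816850140690804), 7.982730388641357)
[324.10785398 210.57522124] [ 235  182  181   54 5424] 0.009084658093790693 [ 0.5014135  -0.2933102   0.00905304] ((0.5025573968887329, -0.2937326431274414), (0.044433336704969406, 0.14679071307182312), 6.62249231338501)
```

View pics/w6.png

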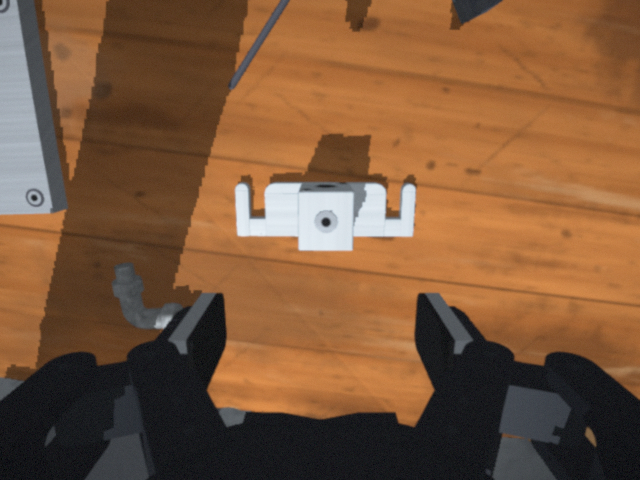

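The wrist view shows the block at about (325,219), with both slots open away from the robot and the port face at its upper edge. Depth gives its pose as (0.5026, -0.2939) with yaw 6.6°.

Run:
```python
from h import *
go([.5026,-.2939,.014],96.58)
```

```text
dp [0.0027 0.0025 0.1773] turn [-0.02 -0.01  0.09] rows 4.253011007349932 0.013037805639615277 j [-0.01  0.55  0.66  2.01 -0.49  0.74 -0.5 ]
```

Emit:
step_arm:
  turn:
    - [0, 0, 0.1]
    - [0, 0, 0.1]
    - [0, 0, 0.1]
    - [0, 0, 0.1]
    - [0, 0, 0.1]
    - [0, 0, 0.1]
    - [0, 0, 0.1]
    - [0, 0, 0.1]
    - [0, 0, 0.1]
    - [0, 0, 0.1]
  dp:
    - [0.001, 0.001, 0.04]
    - [0.0027, 0.0025, 0.08]
    - [0.0027, 0.0025, 0.115]
    - [0.0027, 0.0025, 0.14]
    - [0.0027, 0.0025, 0.16]
    - [0.0027, 0.0025, 0.17]
    - [0.0027, 0.0025, 0.1773]
    - [0.0027, 0.0025, 0.1773]
    - [0.0027, 0.0025, 0.1773]
    - [0.0027, 0.0025, 0.1773]
  fingers: [0.07, 0.07, 0.07, 0.07, 0.07, 0.07, 0.07, 0.07, 0.03, 0.03]
  newtons: 50

```text
time: 9.58
eef_pos: [0.5029, -0.2951, 0.0152]
tool_rot: [0.998, 0.057, 0.001, 0.0]
ft_force: [0.3, 0.3, 0.3]
grip_width: 0.0474
grip_force: 0.0
```

Emit:
step_arm:
  turn:
    - [0, 0, 0]
    - [0, 0, 0]
    - [0, 0, 0]
    - [0, 0, 0]
    - [0, 0, 0]
  dp:
    - [0, 0, 0]
    - [0, 0, 0]
    - [0, 0, 0]
    - [0, 0, 0]
    - [0, 0, 0]
  fingers: [0.03, 0.03, 0.03, 0.03, 0.03]

```text
time: 10.0
eef_pos: [0.503, -0.2952, 0.0154]
tool_rot: [0.998, 0.057, 0.001, 0.001]
ft_force: [-1.2, -0.4, 7.0]
grip_width: 0.0396
grip_force: 51.8
```

Emit:
step_arm:
  turn:
    - [0, 0, 0]
    - [0, 0, 0]
    - [0, 0, 0]
    - [0, 0, 0]
    - [0, 0, 0]
    - [0, 0, 0]
    - [0, 0, 0]
  dp:
    - [0, 0, -0.005]
    - [0, 0, -0.015]
    - [0, 0, -0.035]
    - [0, 0, -0.06]
    - [0, 0, -0.08]
    - [0, 0, -0.08]
    - [0, 0, -0.08]
  fingers: [0.03, 0.03, 0.03, 0.03, 0.03, 0.03, 0.03]

```text
time: 10.58
eef_pos: [0.5029, -0.2947, 0.0954]
tool_rot: [0.998, 0.057, 0.001, 0.0]
ft_force: [-0.1, -0.5, -4.3]
grip_width: 0.0395
grip_force: 51.2
```

Run:
```python
from h import *
s=manip.read_state();print(s['eef_pos'],s['ft_force'])
go([.4941,.0136,.09],97.74)
```

```text
[ 0.50288568 -0.29472625  0.09536147] [-0.12508853 -0.47127456 -4.30843391]
dp [ 0.0262 -0.3073  0.0051] turn [ 0.06 -0.12 -1.23] rows 7.398033324090164 0.17348830840148413 j [ 0.09  0.68  0.52  2.06 -0.63  0.56 -0.39]
```

Emit:
step_arm:
  turn:
    - [0, 0, -0.2]
    - [0, 0, -0.4]
    - [0, 0, -0.6]
    - [0, 0, -0.8]
    - [0, 0, -1.0]
    - [0, 0, -1.2]
    - [0, 0, -1.2]
    - [0, 0, -1.2]
    - [0, 0, -1.2]
    - [0, 0, -1.2]
  dp:
    - [0.003, -0.036, 0]
    - [0.006, -0.072, 0]
    - [0.009, -0.108, 0]
    - [0.0125, -0.144, 0]
    - [0.0155, -0.18, 0]
    - [0.0185, -0.216, 0]
    - [0.0215, -0.252, 0]
    - [0.0245, -0.285, 0]
    - [0.0262, -0.3073, 0]
    - [0.0262, -0.3073, 0]
  fingers: [0.03, 0.03, 0.03, 0.03, 0.03, 0.03, 0.03, 0.03, 0.03, 0.03]

```text
time: 11.42
eef_pos: [0.4924, 0.0192, 0.0927]
tool_rot: [0.998, 0.071, -0.002, -0.001]
ft_force: [0.8, 0.0, -2.2]
grip_width: 0.0395
grip_force: 52.0
```

Run:
```python
from h import *
for i in range(4):grab('wrist','x')
grab('wrist','w7');s=manip.read_state();print(s['eef_pos'],s['tool_rot'],s['joints'].round(2),s['joint_vel'].round(3))
go([.4941,.0136,.04],97.74)
W=cloud('w7')
def rect(lo,hi,mn=300):
    m=((W[...,2]>lo)&(W[...,2]<hi)).astype(np.uint8);n,l,st,c=cv2.connectedComponentsWithStats(m)
    for i in range(1,n):
        if st[i,4]>mn:
            q=W[l==i];print(lo,c[i].round(),st[i],q.mean(0).round(4),cv2.minAreaRect(q[:,:2].astype(np.float32)))
rect(.05,.064,150);rect(.07,.086);rect(.084,.096);rect(.124,.142)
```

```text
[0.49353551 0.01219439 0.09380284] [ 9.97815795e-01  6.60566741e-02 -1.48150084e-04  3.63699176e-04] [-0.5   0.62  0.54  2.26 -0.75  0.44 -0.79] [ 0.009 -0.004  0.003 -0.002 -0.     0.004 -0.003]
dp [ 0.0008 -0.0014  0.0538] turn [ 0.04  0.02 -0.16] rows 1.290747081545241 0.02387920127255843 j [-0.5   0.62  0.54  2.26 -0.75  0.44 -0.79]
0.05 [320.  18.] [ 283    0   75   38 2704] [0.6012 0.0285 0.0598] ((0.6017715930938721, 0.028586767613887787), (0.017027441412210464, 0.03122682496905327), 8.100448608398438)
0.05 [239.  26.] [226  11  24  28 550] [0.5947 0.0612 0.0564] ((0.5952935814857483, 0.061804670840501785), (0.013341949321329594, 0.008256708271801472), 8.975729942321777)
0.05 [402.  25.] [391  10  24  28 521] [ 0.6039 -0.0048  0.0565] ((0.6047818064689636, -0.005215003155171871), (0.013467671349644661, 0.007863286882638931), 7.498542785644531)
0.05 [320.  88.] [ 223   75  195   32 2059] [0.5751 0.0251 0.0572] ((0.5739479660987854, 0.024634039029479027), (0.011578235775232315, 0.08013305068016052), 7.720330238342285)
0.05 [188. 126.] [ 168  107   42   39 1250] [0.5525 0.0794 0.
[... 472 characters left out ...]
45.] [ 205  242  233   10 1307] [0.5143 0.0172 0.0818] ((0.5139700770378113, 0.016587581485509872), (0.002210574457421899, 0.09115975350141525), 7.583388328552246)
0.07 [470. 283.] [442 243  57  75 755] [ 0.5061 -0.0464  0.0823] ((0.5067195892333984, -0.04761568456888199), (0.011811715550720692, 0.034603528678417206), 72.27656555175781)
0.084 [319. 288.] [  133   245   374   105 16062] [0.4977 0.0148 0.0875] ((0.49296191334724426, 0.01406511664390564), (0.04503711685538292, 0.14718584716320038), 7.579425811767578)
0.124 [320. 347.] [  194   281   253   138 20334] [0.4967 0.0146 0.1303] ((0.4929729700088501, 0.014197422191500664), (0.04469999670982361, 0.06740588694810867), 6.917783260345459)
```

View pics/w7.png

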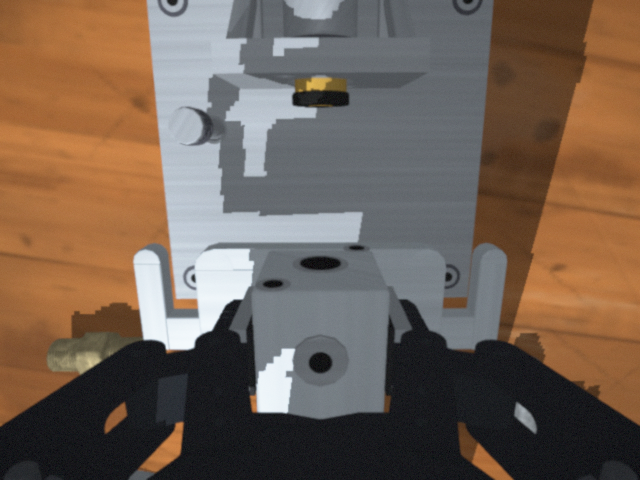

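The view shows the block aligned with the fixture: the seal at about (321,92), the fence above it, the pin head at about (188,126), and the left slot at about (180,285). Lateral offset to the fence's centre is about 0.3 mm, so I lower it onto the plate.

Emit:
step_arm:
  turn:
    - [0, 0, -0.1]
    - [0, 0, -0.16]
    - [0, 0, -0.16]
    - [0, 0, -0.16]
    - [0, 0, -0.16]
    - [0, 0, -0.16]
    - [0, 0, -0.16]
    - [0, 0, -0.16]
  dp:
    - [0, 0, 0.015]
    - [0, 0, 0.03]
    - [0, 0, 0.043]
    - [0, 0, 0.051]
    - [0, 0, 0.054]
    - [0, 0, 0.056]
    - [0, 0, 0.057]
    - [0, 0, 0.057]
  fingers: [0.03, 0.03, 0.03, 0.03, 0.03, 0.03, 0.03, 0.03]

```text
time: 12.33
eef_pos: [0.4938, 0.013, 0.0372]
tool_rot: [0.998, 0.068, 0.0, 0.0]
ft_force: [0.5, 1.0, -2.4]
grip_width: 0.0394
grip_force: 52.0
```

Emit:
step_arm:
  turn:
    - [0, 0, 0]
    - [0, 0, 0]
    - [0, 0, 0]
    - [0, 0, 0]
  dp:
    - [0, 0, 0.0005]
    - [0, 0, 0.001]
    - [0, 0, 0.001]
    - [0, 0, 0.001]
  fingers: [0.03, 0.03, 0.03, 0.03]

```text
time: 12.67
eef_pos: [0.4938, 0.0136, 0.0362]
tool_rot: [0.998, 0.068, 0.0, -0.0]
ft_force: [0.1, 0.1, -3.1]
grip_width: 0.0393
grip_force: 52.0
```

Emit:
step_arm:
  turn:
    - [0, 0, 0]
    - [0, 0, 0]
    - [0, 0, 0]
    - [0, 0, 0]
  dp:
    - [0, 0, 0.0005]
    - [0, 0, 0.001]
    - [0, 0, 0.0015]
    - [0, 0, 0.0015]
  fingers: [0.03, 0.03, 0.03, 0.03]

```text
time: 13.0
eef_pos: [0.4937, 0.0136, 0.0353]
tool_rot: [0.998, 0.068, 0.0, -0.0]
ft_force: [-2.3, 2.5, 12.0]
grip_width: 0.0393
grip_force: 53.9
```

```bash
cat > look.py <<'E'
from h import *
import sys
for i in range(3):grab('wrist','x')
f=sys.argv[1]
s0=manip.read_state();grab('wrist',f);s=manip.read_state();print(s0['eef_pos'],s['eef_pos'],s['tool_rot'].round(4),s['ft_force'].round(1))
W=cloud(f)
def rect(lo,hi,mn=300,near=None):
    m=((W[...,2]>lo)&(W[...,2]<hi)).astype(np.uint8);n,l,st,c=cv2.connectedComponentsWithStats(m)
    for i in range(1,n):
        if st[i,4]>mn:
            q=W[l==i];print(lo,c[i].round(),st[i],q.mean(0).round(4),cv2.minAreaRect(q[:,:2].astype(np.float32)))
rect(.072,.083,2000);rect(.05,.064,1000);rect(.025,.036,1500)
E
python3 look.py w8
```

```text
[0.49373323 0.01361232 0.03529632] [0.49372892 0.013602   0.0353229 ] [ 9.977e-01  6.830e-02  5.000e-04 -3.000e-04] [-2.7  1.4 12.7]
0.072 [326.  21.] [  151     0   352    46 15281] [0.5824 0.026  0.077 ] ((0.5827924013137817, 0.025965793058276176), (0.009323385544121265, 0.08072059601545334), 7.949520111083984)
0.072 [320. 361.] [ 292  335   59   51 2041] [0.4934 0.015  0.0729] ((0.4932761788368225, 0.014863917604088783), (0.016982510685920715, 0.016755877062678337), 73.8936996459961)
0.05 [323.  66.] [ 176   45  300   52 5483] [0.5756 0.0254 0.0574] ((0.574185311794281, 0.024927671998739243), (0.012127653695642948, 0.08050207793712616), 6.978941440582275)
0.05 [131. 124.] [  99   96   64   57 2804] [0.5525 0.0792 0.0564] ((0.5523720979690552, 0.08022409677505493), (0.01631738990545273, 0.016432998701930046), 46.71054458618164)
0.05 [321. 274.] [ 256  264  129   19 1910] [0.5148 0.0176 0.0572] ((0.5147903561592102, 0.01779465191066265), (0.0020077687222510576, 0.039364270865917206), 7.720058441162109)
0.025 [320. 288.] [  133   245   375   105 16188] [0.498  0.0158 0.029 ] ((0.4932428300380707, 0.015037357807159424), (0.0449705645442009, 0.14782841503620148), 7.7512688636779785)
```

Emit:
step_arm:
  turn:
    - [0, 0, 0]
    - [0, 0, 0]
    - [0, 0, 0]
    - [0, 0, 0]
    - [0, 0, 0]
    - [0, 0, 0]
    - [0, 0, 0]
    - [0, 0, 0]
    - [0, 0, 0]
  dp:
    - [0, 0, -0.0005]
    - [0.003, 0.0002, -0.0005]
    - [0.007, 0.0004, -0.0005]
    - [0.012, 0.0006, -0.0005]
    - [0.018, 0.0008, -0.0005]
    - [0.024, 0.0008, -0.0005]
    - [0.029, 0.0008, -0.0005]
    - [0.032, 0.0008, -0.0005]
    - [0.032, 0.0008, -0.0005]
  fingers: [0.03, 0.03, 0.03, 0.03, 0.03, 0.03, 0.03, 0.03, 0.03]

```text
time: 13.95
eef_pos: [0.5237, 0.0167, 0.0354]
tool_rot: [0.998, 0.068, -0.001, -0.0]
ft_force: [-6.7, 0.2, 13.6]
grip_width: 0.0395
grip_force: 54.0
```

```bash
python3 look.py w9
```

```text
[0.52368786 0.01677397 0.03537012] [0.52372421 0.01674115 0.03539271] [ 9.977e-01  6.790e-02 -1.200e-03 -4.000e-04] [-7.2 -0.  12.5]
0.072 [322. 146.] [  156   121   332    52 16345] [0.5847 0.0261 0.0773] ((0.5845473408699036, 0.02630365453660488), (0.012105264700949192, 0.08091290295124054), 7.998517036437988)
0.072 [320. 361.] [ 292  334   57   54 2021] [0.5235 0.0181 0.0729] ((0.5229096412658691, 0.01805795729160309), (0.01672506332397461, 0.017212629318237305), 83.39016723632812)
0.05 [321.  62.] [  264     0   115   121 11385] [0.6063 0.0293 0.0597] ((0.6075507402420044, 0.02927275560796261), (0.033503491431474686, 0.034666262567043304), 7.275644779205322)
0.05 [205.  95.] [ 184   66   40   56 1587] [0.5937 0.0607 0.0568] ((0.5942308306694031, 0.061561502516269684), (0.01603102684020996, 0.008475637063384056), 7.14233922958374)
0.05 [437.  94.] [ 419   66   41   55 1572] [ 0.6029 -0.0045  0.0567] ((0.6035378575325012, -0.005163129884749651), (0.015831442549824715, 0.008181117475032806), 7.949482440948486)
0.05 [322. 184.] [ 283  171   79   28 2006] [0.5729 0.0245 0.0574] ((0.57
[... 292 characters left out ...]
.] [ 256  264  129   20 1904] [0.5448 0.0208 0.0571] ((0.5450279712677002, 0.02106141857802868), (0.0020600473508238792, 0.03930692747235298), 7.925401210784912)
0.025 [229.  49.] [ 205    2   40  120 1673] [0.6108 0.0618 0.0284] ((0.6066494584083557, 0.06224500387907028), (0.039928123354911804, 0.011486873030662537), 11.516892433166504)
0.025 [413.  48.] [ 398    2   41  119 1704] [ 0.6194 -0.0009  0.0284] ((0.6160188317298889, -0.003545105457305908), (0.03933023288846016, 0.012124662287533283), 8.197473526000977)
0.025 [320. 288.] [  133   245   375   105 16173] [0.528  0.019  0.0291] ((0.523068904876709, 0.018110468983650208), (0.044835299253463745, 0.14734846353530884), 7.95513391494751)
```

View pics/w9.png

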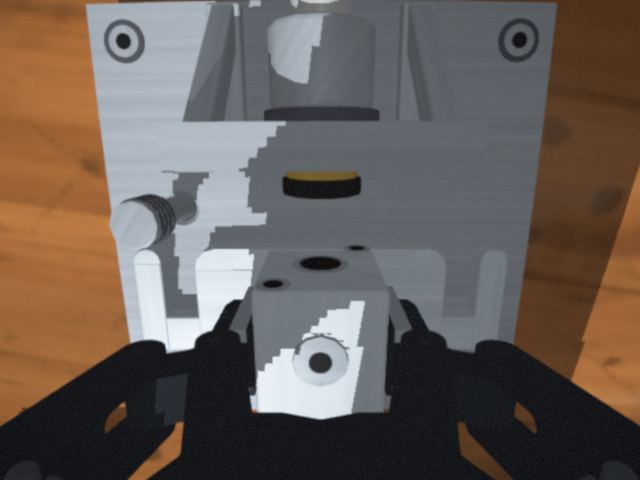

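Run:
```python
from h import *
c=load('w9');K=np.array(c['K']);k=float(c['k1']);T=c['T']
def proj(P):
    q=(np.atleast_2d(P)-T[:3,3])@T[:3,:3];x=q[:,0]/-q[:,2];y=-q[:,1]/-q[:,2];r=1+k*(x*x+y*y)
    return np.c_[K[0,0]*x*r+K[0,2],K[1,1]*y*r+K[1,2]]
im=c['im'][:,:,::-1].copy()
d=np.array([.991,.1345,0]);n=np.array([-.1345,.991,0]);b=np.array([.5231,.0181,0])
s=4;x0,y0=90,170
big=cv2.resize(im[y0:y0+140,x0:x0+180],None,fx=s,fy=s,interpolation=cv2.INTER_CUBIC)
def dot(p,col): 
    u,v=proj(p)[0];cv2.circle(big,(int((u-x0+.5)*s),int((v-y0+.5)*s)),3,col,-1)
for t in np.arange(-.005,.045,.005):
    for o in(.0495,.0625): dot(b+d*t+n*o+[0,0,.03],(0,255,0))
bore=np.array([.5509,.0783,0])
for t in np.linspace(0,6.28,16):
    dot(bore+.005*(d*np.cos(t)+n*np.sin(t))+[0,0,.02],(0,0,255))
    dot(bore+.005*(d*np.cos(t)+n*np.sin(t))+[0,0,.042],(255,0,0))
cv2.imwrite('pics/ov.png',big)
```

```text
(no output)
```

View pics/ov.png

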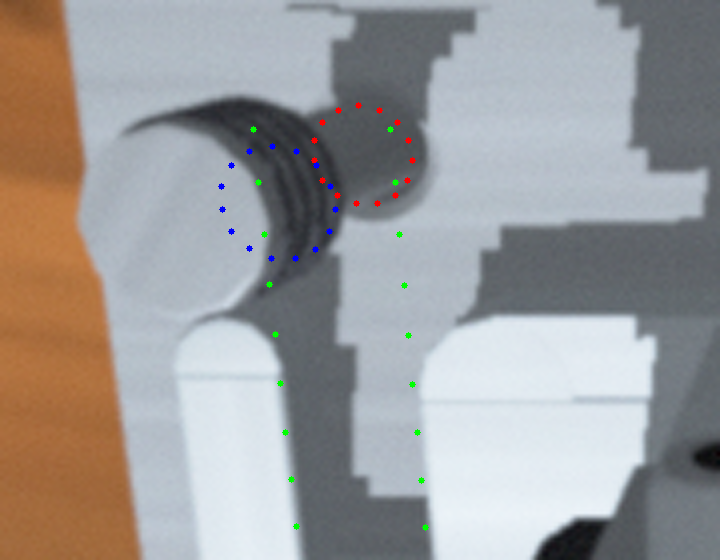

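The overlay shows the slot's centre line running through the pin shank to within about 0.5 mm. I carry on sliding with less downward push.

Emit:
step_arm:
  turn:
    - [0, 0, 0]
    - [0, 0, 0]
    - [0, 0, 0]
    - [0, 0, 0]
    - [0, 0, 0]
    - [0, 0, 0]
    - [0, 0, 0]
    - [0, 0, 0]
    - [0, 0, 0]
    - [0, 0, 0]
  dp:
    - [0.001, 0, -0.0008]
    - [0.004, 0, -0.0008]
    - [0.007, 0, -0.0008]
    - [0.01, 0, -0.0008]
    - [0.013, 0, -0.0008]
    - [0.016, 0, -0.0008]
    - [0.019, 0, -0.0008]
    - [0.021, 0, -0.0008]
    - [0.021, 0, -0.0008]
    - [0.021, 0, -0.0008]
  fingers: [0.03, 0.03, 0.03, 0.03, 0.03, 0.03, 0.03, 0.03, 0.03, 0.03]

```text
time: 14.98
eef_pos: [0.5463, 0.0199, 0.0357]
tool_rot: [0.998, 0.068, -0.0, 0.0]
ft_force: [-0.3, -0.4, -2.3]
grip_width: 0.0393
grip_force: 51.9
```

```bash
cat > gap.py <<'E'
from h import *
import sys
f=sys.argv[1]
s=manip.read_state();grab('wrist',f)
d=np.array([.991,.1345]);n=np.array([-.1345,.991])
W=cloud(f);
def med(m):
    q=W[m];return q
X=W[...,:2]@d;Y=(W[...,:2]-[.5845,.0263])@n;Z=W[...,2]
ft=(Z>.073)&(Z<.083)&(X>.568)&(np.abs(Y)<.039)
bins=np.linspace(-.036,.036,10)
fe=[np.nanmin(X[ft&(Y>a)&(Y<b)]) for a,b in zip(bins[:-1],bins[1:]) if (ft&(Y>a)&(Y<b)).sum()>5]
bt=(Z>.064)&(Z<.0755)&(X<.575)&(np.abs(Y)<.022)
foot=(Z>.024)&(Z<.034)&(np.abs(Y)<.08)
r=cv2.minAreaRect(W[foot&(X<np.nanmedian(s['eef_pos'][:2]@d)+.024)][:,:2].astype(np.float32))
print('time',s['time'],'eefX',s['eef_pos'][:2]@d,'eefN',(s['eef_pos'][:2]-[.5845,.0263])@n,s['eef_pos'],s['tool_rot'].round(4),'F along',s['ft_force'][:2]@d,'lat',s['ft_force'][:2]@n,'z',s['ft_force'][2],'mom',s['moment'].round(2))
print('fence edge',np.round(fe,4),'footrect',r,np.array(r[0])@d,'bt X max',np.nanpercentile(X[bt],99) if bt.any() else None)
E
python3 gap.py g1
```

```text
time 14.9833 eefX 0.5440655426100924 eefN -0.0012250405084591927 [0.5463084  0.01988041 0.03574054] [ 9.977e-01  6.830e-02 -0.000e+00  1.000e-04] F along -0.40346739224007633 lat -0.3712792032619539 z -2.3001264229093032 mom [-0.   -0.   -0.04]
fence edge [0.5769 0.5769 0.5769 0.5768 0.5767 0.5769 0.576  0.5765 0.5765] footrect ((0.5454628467559814, 0.02124141901731491), (0.04436550661921501, 0.14804181456565857), 7.860556125640869) 0.5434106519930065 bt X max 0.5657430053439886
```

Emit:
step_arm:
  turn:
    - [0, 0, 0]
    - [0, 0, 0]
    - [0, 0, 0]
    - [0, 0, 0]
  dp:
    - [0, 0, 0.0003]
    - [0, 0, 0.0003]
    - [0.0005, 0, 0.0003]
    - [0.0005, 0, 0.0003]
  fingers: [0.03, 0.03, 0.03, 0.03]

```text
time: 15.37
eef_pos: [0.5468, 0.0199, 0.0355]
tool_rot: [0.998, 0.068, 0.0, -0.0]
ft_force: [0.4, 0.7, -3.2]
grip_width: 0.0394
grip_force: 51.9
```

Emit:
step_arm:
  turn:
    - [0, 0, 0]
    - [0, 0, 0]
    - [0, 0, 0]
    - [0, 0, 0]
  dp:
    - [0.0005, 0, 0]
    - [0.001, 0, 0]
    - [0.001, 0, 0]
    - [0.001, 0, 0]
  fingers: [0.03, 0.03, 0.03, 0.03]

```text
time: 15.7
eef_pos: [0.5478, 0.0201, 0.0355]
tool_rot: [0.998, 0.068, 0.0, 0.0]
ft_force: [0.4, 0.3, -2.4]
grip_width: 0.0394
grip_force: 52.0
```

Emit:
step_arm:
  turn:
    - [0, 0, 0]
    - [0, 0, 0]
    - [0, 0, 0]
    - [0, 0, 0]
  dp:
    - [0.0005, 0, 0]
    - [0.001, 0, 0]
    - [0.001, 0, 0]
    - [0.001, 0, 0]
  fingers: [0.03, 0.03, 0.03, 0.03]

```text
time: 16.03
eef_pos: [0.5482, 0.0201, 0.0355]
tool_rot: [0.998, 0.068, -0.0, -0.0]
ft_force: [-3.0, -0.1, -0.9]
grip_width: 0.0397
grip_force: 52.3
```

Emit:
step_arm:
  turn:
    - [0, 0, 0]
    - [0, 0, 0]
    - [0, 0, 0]
    - [0, 0, 0]
  dp:
    - [0.0005, 0, 0]
    - [0.001, 0, 0]
    - [0.001, 0, 0]
    - [0.001, 0, 0]
  fingers: [0.03, 0.03, 0.03, 0.03]

```text
time: 16.37
eef_pos: [0.5493, 0.0203, 0.0355]
tool_rot: [0.998, 0.068, -0.0, -0.0]
ft_force: [-4.8, -0.4, -0.0]
grip_width: 0.0395
grip_force: 52.4
```

Emit:
step_arm:
  turn:
    - [0, 0, 0]
    - [0, 0, 0]
    - [0, 0, 0]
    - [0, 0, 0]
  dp:
    - [0.0005, 0, 0]
    - [0.001, 0, 0]
    - [0.001, 0, 0]
    - [0.001, 0, 0]
  fingers: [0.03, 0.03, 0.03, 0.03]

```text
time: 16.7
eef_pos: [0.55, 0.0204, 0.0355]
tool_rot: [0.998, 0.068, -0.001, -0.0]
ft_force: [-5.6, -0.6, 0.8]
grip_width: 0.0398
grip_force: 52.6
```

Emit:
step_arm:
  turn:
    - [0, 0, 0]
    - [0, 0, 0]
    - [0, 0, 0]
    - [0, 0, 0]
    - [0, 0, 0]
    - [0, 0, 0]
  dp:
    - [0.0005, 0, 0]
    - [0.001, 0, 0]
    - [0.0015, 0, 0]
    - [0.002, 0, 0]
    - [0.002, 0, 0]
    - [0.002, 0, 0]
  fingers: [0.03, 0.03, 0.03, 0.03, 0.03, 0.03]

```text
time: 17.2
eef_pos: [0.5511, 0.0206, 0.0355]
tool_rot: [0.998, 0.068, -0.001, -0.0]
ft_force: [-8.8, -0.5, 3.7]
grip_width: 0.0393
grip_force: 53.0
```

Emit:
step_arm:
  turn:
    - [0, 0, 0]
    - [0, 0, 0]
    - [0, 0, 0]
    - [0, 0, 0]
    - [0, 0, 0]
    - [0, 0, 0]
  dp:
    - [0.0005, 0, 0]
    - [0.001, 0, 0]
    - [0.0015, 0, 0]
    - [0.002, 0, 0]
    - [0.002, 0, 0]
    - [0.002, 0, 0]
  fingers: [0.03, 0.03, 0.03, 0.03, 0.03, 0.03]

```text
time: 17.7
eef_pos: [0.5521, 0.0207, 0.0355]
tool_rot: [0.998, 0.068, -0.002, -0.0]
ft_force: [-12.1, -0.8, 6.7]
grip_width: 0.039
grip_force: 53.3
```

```bash
python3 gap.py g2
```

```text
time 17.7 eefX 0.5499601594285389 eefN -0.0011740572252018028 [0.55214211 0.02072362 0.03547872] [ 9.977e-01  6.800e-02 -1.900e-03 -4.000e-04] F along -12.075545687456167 lat 0.8006730030215656 z 6.719464497032128 mom [-0.63  2.24 -0.12]
fence edge [0.5769 0.5768 0.5765 0.5767 0.5765 0.5766 0.5764 0.5764 0.5765] footrect ((0.5512431263923645, 0.0221545472741127), (0.04434813931584358, 0.14784671366214752), 7.819791316986084) 0.5492617248632014 bt X max 0.5717239405396837
```

Emit:
step_arm:
  turn:
    - [0, 0.1, 0]
    - [0, 0.2, 0]
    - [0, 0.25, 0]
    - [0, 0.25, 0]
    - [0, 0.25, 0]
    - [0, 0.25, 0]
  dp:
    - [0.0005, 0, -0.0001]
    - [0.001, 0, -0.0003]
    - [0.0015, 0, -0.0003]
    - [0.0015, 0, -0.0003]
    - [0.0015, 0, -0.0003]
    - [0.0015, 0, -0.0003]
  fingers: [0.03, 0.03, 0.03, 0.03, 0.03, 0.03]

```text
time: 18.25
eef_pos: [0.5531, 0.0209, 0.0355]
tool_rot: [0.998, 0.068, -0.0, -0.001]
ft_force: [-12.7, -1.7, 4.6]
grip_width: 0.0396
grip_force: 52.9
```

```bash
python3 gap.py g3
```

```text
time 18.25 eefX 0.5508943442658759 eefN -0.0011400599418051488 [0.55306316 0.02088293 0.03547647] [ 9.977e-01  6.800e-02 -3.000e-04 -5.000e-04] F along -12.77958893585291 lat 0.024483682342762367 z 4.6493293126669375 mom [-0.74  2.37 -0.12]
fence edge [0.5768 0.5768 0.5767 0.5767 0.5768 0.5768 0.5766 0.5767 0.5763] footrect ((0.5520823001861572, 0.022144928574562073), (0.0444449819624424, 0.14754940569400787), 7.844716548919678) 0.5500920523777604 bt X max 0.5724711761744776
```

Emit:
step_arm:
  turn:
    - [0, 0, 0]
    - [0, 0.05, 0]
    - [0, 0.05, 0]
    - [0, 0.05, 0]
    - [0, 0.05, 0]
    - [0, 0.05, 0]
  dp:
    - [0.0005, 0, 0]
    - [0.001, 0, 0]
    - [0.001, 0, 0]
    - [0.001, 0, 0]
    - [0.001, 0, 0]
    - [0.001, 0, 0]
  fingers: [0.03, 0.03, 0.03, 0.03, 0.03, 0.03]

```text
time: 18.8
eef_pos: [0.5536, 0.0209, 0.0355]
tool_rot: [0.998, 0.068, -0.0, -0.001]
ft_force: [-14.0, -2.2, 5.7]
grip_width: 0.0394
grip_force: 53.1
```

```bash
python3 gap.py g4
```

```text
time 18.8 eefX 0.5513934440164484 eefN -0.001168618448164138 [0.55356152 0.02092175 0.0354565 ] [ 9.977e-01  6.790e-02 -2.000e-04 -6.000e-04] F along -14.17833229472635 lat -0.2490254919767733 z 5.692346126110258 mom [-0.77  2.67 -0.1 ]
fence edge [0.5766 0.5766 0.5767 0.5766 0.5692 0.5713 0.5767 0.5767 0.5767] footrect ((0.5527318716049194, 0.022199437022209167), (0.044505879282951355, 0.1474306881427765), 7.722052097320557) 0.5507431090399623 bt X max 0.572907324534289
```

View pics/g4.png

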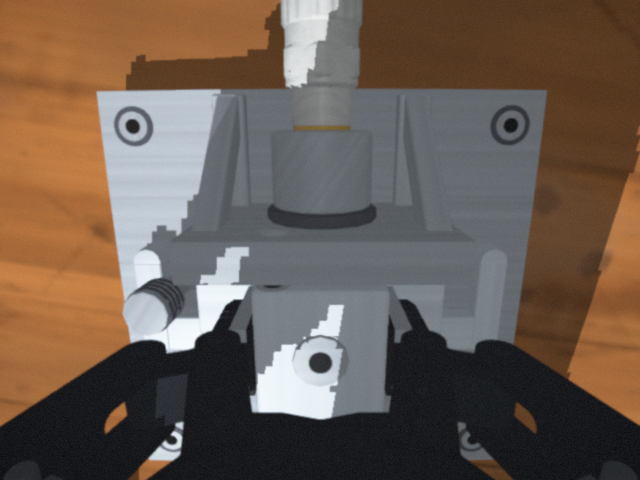

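The last view shows the pin standing in the left slot, with its head at (150,305), and the block square in front of the fence. The gap is about 4 mm, so the seal has travelled about 6 mm, which is roughly 11.5 N.

```bash
python3 -c "
from rig import manip
print(manip.hand_in())"
```

```text
the job is handed in; nothing more can be done
None
```

The job is handed in at about 19 s of the 72: the 10 mm pin sits fully in the bore, the block's left slot is on it, and the port is held square on the seal at about 11.5 N (roughly 6 mm of seal travel, 4 mm short of the fence).

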